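Fit the carousel rotor onto the analyser's splined drive

TASK

Draw the sample rotor out of its parking bay by the rim, set it down on the bench fully out from under the bay's roof and let go of it. Then take it by its handle, lower it over the drive shaft in the round well, rocking it about its axis until the splines mesh, push it fully home on its seat and let go. Do not tip or drop the rotor, and leave the rack, bottle and jar standing where they are.

Things in the scene. Friction and masses are not known exactly. Their poses are not given: they have to be found in the camera images.
- rotor: Sample rotor: black dished plastic disc, 150 mm wide, 82 mm tall over the handle, 0.45 to 0.8 kg. Origin: centre of underside; z up its axis. Dish floor 8 mm thick; upright rim 6 mm thick at the edge (radius 69 to 75 mm), its top 58 mm above the underside. Grey hub, radius 34 mm, 52 mm high, so 34 mm free room between hub and rim. Starts flat on the bench in the bay, handle under the roof.
- handle (a point): Centre of the bar of the black arch handle on top of the rotor's hub, 75 mm above the rotor's underside, on its axis. The bar is 14 mm thick along this point's x, 64 mm long along its y and 14 mm high, with 16 mm open space under it between two legs at its ends.
- bore (a point): Middle of the mouth of the blind splined bore in the rotor's underside (same point and axes as the rotor's origin). Bore wall radius 26 mm, 46 mm deep; 8 inner teeth 6 mm wide, tips at radius 20 mm, from 1 to 24 mm above the underside, one at this point's +x and the others every 45 degrees.
- bay_mouth (a point): Bench point in the middle of the fixed parking bay's open mouth, below the roof's front edge. -x of this point points out of the bay (roughly to the robot), y across. At the start the rotor's centre lies about 5 mm behind it (+x), so its front half sticks out. Free bench in front. Bay and well may swap sides.
- bay_roof (a point): Centre of the underside of the bay's tinted clear flat roof, 92 mm above the bench; same axes as bay_mouth. Roof 5 mm thick, 95 mm deep from the mouth back (x), 204 mm wide. White side walls, inner faces 94 mm either side; a 30 mm high stop at the back.
- seat (a point): Centre of the top of the metal seat flange (90 mm wide, 20 mm above the bench) at the foot of the drive shaft, z up the shaft. Home: the rotor's underside lies on it, centred. Round it a fixed white well, inner radius 89 mm, outer 97 mm, wall top 62 mm above the bench (no room for a finger outside the rotor's rim).
- shaft_tip (a point): Top of the steel drive shaft, 38 mm above the seat. Core radius 18 mm; 8 teeth (tips at radius 24 mm, 6 mm wide, every 45 degrees) from the seat 24 mm up; above them a round nose tapering to radius 11 mm. Teeth mesh within about 6 degrees; their angle varies and is NOT this point's yaw: see it or rock to find it. Unmeshed, the rotor stops 24 mm above home. Shaft turns stiffly (0.5 N m).
- tube_rack: Bystander: aluminium rack with capped tubes, 130 x 50 mm, 74 mm tall, long side along its x; origin centre of underside. Loose.
- reagent_bottle: Bystander: amber bottle, 54 mm diameter, 100 mm tall; origin centre of underside. Loose.
- sharps_jar: Bystander: yellow lidded jar, 66 mm diameter, 85 mm tall; origin centre of underside. Loose.
Not all that is in view belongs to the job. What is shaped like the part that bears bay_mouth but pink or red is not meant.

How it is judged:
By the outcome, as a careful person would: the job done as asked, in the order asked, and still so for the second after the job is handed in, with the robot touching nothing.
It also fails if it takes over 54 s, if anything falls off the work surface, if the arm or the gripper's body presses on something with over 40 N, if the wrist force passes 120 N, or if a joint passes its speed limit or range.

ROBOT

A 6-joint arm with a two-finger parallel gripper is mounted at the origin on the work surface. World frame = base frame: x ahead of the robot, y to its left, z up, the work surface at z = 0. Lengths are in mm, angles in rad, forces in N, time in s.
With the tool pointing down it reaches from about 350 to 975 mm from the base axis. Payload 7.1 kg.
Tool frame: the origin (TCP) lies between the finger pads; the fingertips stand 19 mm ahead of it and the grasp point (between the pads) is the TCP (ctrl.tcp_to_tips is the distance from the TCP to the fingertips, in mm); z points along the fingers, y is the line along which they close (so a half turn about z gives the same grasp; the last joint's range is limited). The gripper opens to 88 mm and grips with 3 to 60 N. Pads are 20 mm wide; open, the fingers measure 115 mm over their backs; the gripper's body (75 mm by 178 mm) begins 61 mm behind the grasp point.
Start: joints at [-1.32, 0.423, 1.63, -0, 1.089, -0.019], TCP at [166.605, -602.368, 241.675] pointing down, gripper open.
Joint ranges: [-3, 3], [-0.9, 2.11], [0.09, 2.58], [-1.31, 4.45], [0.11, 2.69], [-2.54, 2.54]. Speed limits (rad/s): [2.39, 2.39, 3.01, 3.14, 3.14, 3.14].

INTERFACE

Orientations are given as a rotation vector (axis times angle).
In Python, from workcell import status, optics, ctrl gives the robot as it stands. The module is installed in compiled form; this text tells all that it offers.
- The arm moves only by the shell command python3 -m inch 'ROWS'. ROWS is JSON, a list that holds one entry, the list of rows, each a list of 7 numbers: the shift along the tool's x, y, z in mm, then the turn, a rotation vector about the tool's x, y, z in rad, then the opening in per cent of the stroke, from 0 (shut) to 100 (fully open). A call has 1 to 20 rows; each row is the pose to reach, as a shift and turn from the pose commanded when the call began, along the tool's axes at that moment; what a row does not reach only later rows make up. A row lasts 1/10 s, in which the tool goes at most 50 mm and 8.59 degrees, less where a joint would pass 70% of its speed; a pose out of reach is approached as far as the arm can. A call with a gripper value outside its range is refused whole. The fingers move at their own pace and stop on an object; the grip force is fixed at half the most. Time passes only in rows, so rows that repeat a pose let the fingers close. It gives the time, the measured TCP pose, the force, the opening and the grip force at its end, in the units of the state.
- status.get_obs(): the state, without advancing time (a new reading comes with each control period).
- optics.get_image(name): name is "scene" or "top"; returns a dict with "frame" (480x640x3 uint8, red, green, blue), "fx", "fy", "cx", "cy" (pixels), "k1" (the pictures are not rectified: a ray, as slopes to the right and down, at radius r is drawn at 1 + k1 r^2 times it, then the intrinsics apply), "rvec" (rotation vector, rad) and "tvec" (3), from world to camera coordinates, as OpenCV has them. Camera axes: x right, y down, z forward; pixel columns grow to the right and rows downward; lengths in mm; the calibration is good to about 2 mm. A picture is of the moment at which its call begins. There is no depth.
- ctrl.close_job(): hands the job in; it is judged then, once.
The state is a dict: "t": time; "qpos": joint angles; "qvel": joint speeds; "joint_torque": joint torques, N m; "ee_pos": TCP position; "orientation": TCP orientation; "ft_force": force on the tool from outside, world axes, zero at the start; "moment": the same for the moment, N m; "width": finger opening in mm; "grasp_force": force on a finger pad.
Only numpy, scipy, OpenCV 4.12 (cv2) and the standard library are available. Lean on these libraries where they do the work, as an engineer would, in place of code of your own. Each camera call takes 0.05 s, during which the arm holds its last target. There are 200 camera calls.

## Working session

There is one attempt and no reset: what is moved stays moved. The work goes in short steps, Python scripts to look and compute and a shell command to move; the robot and the scene stay as the last step left them, time stands still between calls to the robot, and variables do not carry over. Pictures are saved under pics/ and viewed, at most 10 in all, crops included, and the job is handed in when it is done.

```bash
mkdir -p pics; cat > h.py <<'E'
import numpy as np, cv2
from scipy.spatial.transform import Rotation as R
from workcell import status, optics, ctrl
def snap(n,path=None):
    d=optics.get_image(n)
    if path: cv2.imwrite(path,cv2.cvtColor(d['frame'],cv2.COLOR_RGB2BGR))
    return d
def K(d): return np.array([[d['fx'],0,d['cx']],[0,d['fy'],d['cy']],[0,0,1.]])
def pix(d,P):
    return cv2.projectPoints(np.atleast_2d(np.float64(P)),np.float64(d['rvec']),np.float64(d['tvec']),K(d),np.array([d['k1'],0,0,0,0.]))[0][:,0]
def ray(d,uv,z):
    p=cv2.undistortPoints(np.float64(uv).reshape(-1,1,2),K(d),np.array([d['k1'],0,0,0,0.]))[:,0]
    M=R.from_rotvec(np.float64(d['rvec']).ravel()).as_matrix(); t=np.float64(d['tvec']).ravel()
    C=-M.T@t; D=np.c_[p,np.ones(len(p))]@M
    z=np.broadcast_to(z,len(p)); return C+D*((z-C[2])/D[:,2])[:,None]
E
python3 - <<'E'
from h import *
for n in('scene','top'):
    d=snap(n,f'pics/{n}0.png'); M=R.from_rotvec(np.float64(d['rvec']).ravel()).as_matrix()
    print(n,d['fx'],d['k1'],-M.T@np.float64(d['tvec']).ravel(),d['rvec'])
print(status.get_obs())
E
```

```text
scene 509.27771214461103 -0.13629701024698698 [1409.69392592   99.94404936 1055.44501915] [ 1.80354405  1.73191129 -0.67714701]
top 605.8040760182856 -0.15447033678260016 [ 396.99241772  133.71319112 1540.27143985] [ 2.21040278 -2.17934767  0.05023771]
{'t': 0.1, 'qpos': array([-1.31998364e+00,  4.23773606e-01,  1.63060442e+00,  1.96816982e-05,
        1.08860377e+00, -1.90131129e-02]), 'qvel': array([ 4.42462940e-04, -1.62787667e-03, -2.08013223e-03, -1.15538262e-04,
        1.11934048e-03, -7.65164456e-05]), 'joint_torque': array([ 6.06806134e-04, -5.45615280e+01, -2.74324411e+01,  6.46003336e-02,
        1.88837660e-02, -1.44018838e-05]), 'ee_pos': array([ 166.50569271, -601.91810038,  240.97727682]), 'orientation': array([-3.11167780e+00, -4.22356702e-01,  2.25038481e-04]), 'ft_force': array([ 0.47319582, -0.35781306,  0.52182989]), 'moment': array([0.02993817, 0.03369521, 0.02297237]), 'grasp_force': 0.0, 'width': 87.80089480586908}
```

View pics/scene0.png

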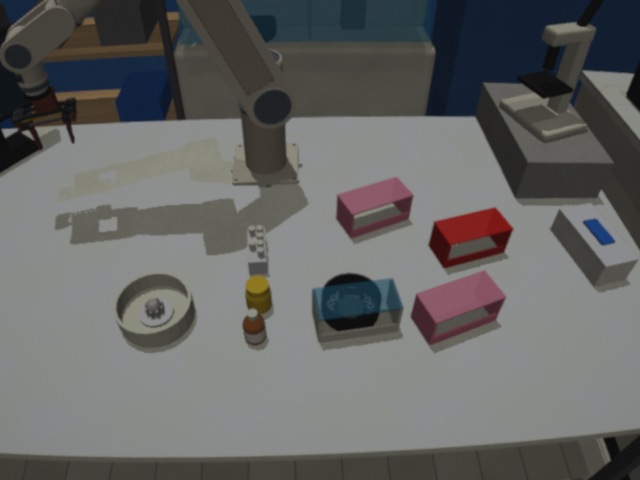

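View pics/top0.png

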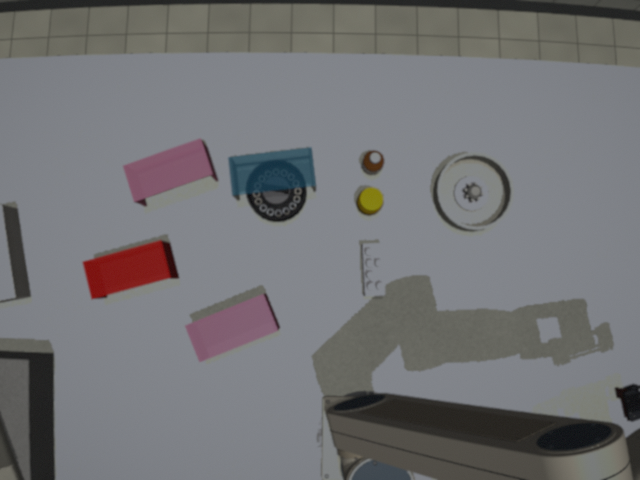

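Lookalikes: the pink boxes at top-view pixels (170,172) and (232,327) and the red one at (130,270) are decoys. The teal-roofed white bay at (275,175), with the black rotor at (277,190), is the one I want. The well is at (472,191), the bottle at (373,161), the jar at (370,200) and the rack at (371,268). Next is one close crop to check the choice.

```bash
python3 - <<'E'
from h import *
a=cv2.imread('pics/top0.png')
A=cv2.resize(a[135:235,215:325],None,fx=4,fy=4,interpolation=cv2.INTER_CUBIC) #440x400
B=cv2.resize(a[170:215,450:495],(360,360),interpolation=cv2.INTER_CUBIC)
c=np.zeros((400,800,3),np.uint8); c[:,:440]=A; c[:360,440:]=B
c=cv2.convertScaleAbs(c,alpha=1.5); cv2.imwrite('pics/crop1.png',c)
d=snap('top')
print(ray(d,[[275,175],[277,190],[472,191],[373,161],[370,200]],[97,58,62,100,85]).round())
g=cv2.cvtColor(d['frame'],cv2.COLOR_RGB2GRAY)
E
```

```text
[[ 652.  232.   97.]
 [ 621.  229.   58.]
 [ 626. -255.   62.]
 [ 689.   -4.  100.]
 [ 596.    2.   85.]]
```

View pics/crop1.png

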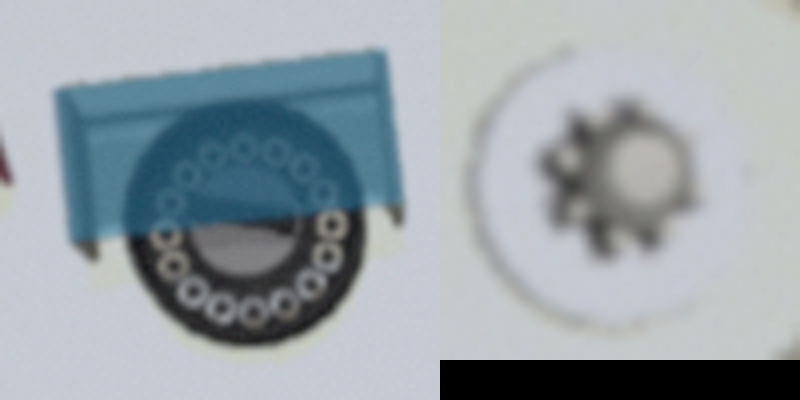

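```bash
cat > m.py <<'E'
from h import *
from scipy.optimize import minimize
a=np.linspace(0,2*np.pi,72,endpoint=False)
def circ(c,r,z): return np.c_[c[0]+r*np.cos(a),c[1]+r*np.sin(a),np.full(72,z)]
def hull(d,c,circs,S=4):
    P=np.vstack([pix(d,circ(c,r,z)) for r,z in circs]).astype(np.float32)
    m=np.zeros((480*S//2,640*S//2),np.uint8)
    cv2.fillConvexPoly(m,np.round(cv2.convexHull(P)*(S/2)*16).astype(np.int32),1,cv2.LINE_8,4); return m
def fitsil(d,mask,c0,circs,roi=None):
    M=cv2.resize(mask.astype(np.float32),None,fx=2,fy=2)>.5
    W=np.ones_like(M) if roi is None else cv2.resize(roi.astype(np.uint8),None,fx=2,fy=2)>0
    f=lambda c:((hull(d,c,circs)>0)!=M)[W].sum()
    r=minimize(f,c0,method='Nelder-Mead',options=dict(initial_simplex=np.array(c0)+np.array([[-8,-8],[8,0],[0,8]])))
    return r.x,r.fun,(M&W).sum()
E
python3 - <<'E'
from m import *
d=snap('top'); g=cv2.cvtColor(d['frame'],cv2.COLOR_RGB2GRAY)
r=np.array([[73,240],[403,207],[385,50],[55,90]])/4+[215,135]
roof=ray(d,r,97); print('roof',roof.round(1)[:,:2], 'mouth',roof[:2].mean(0).round(1), 'yaw',np.degrees(np.arctan2(*(roof[0]-roof[1])[[1,0]]))-90, [np.linalg.norm(roof[i]-roof[i-1]).round() for i in range(4)])
# rotor: front silhouette
vv,uu=np.mgrid[:480,:640]
roi=(vv>196)&(vv<240)&(uu>240)&(uu<312)&(vv-(135+245/4)>-(uu-233)*0.1+1)
roi&=~((uu>308)|(uu<243))
fill=cv2.morphologyEx((g<75).astype(np.uint8),cv2.MORPH_CLOSE,np.ones((21,21)))
print('rotor',fitsil(d,fill,[620,229],[(75,0),(75,58)],roi))
fl=ray(d,[[450+(607-440)/8,170+188/8]],20); tip=ray(d,[[450+(645-440)/8,170+165/8]],58); print('flange',fl,'tip',tip)
# well rim outer: ok via teeth
t=np.array([[625,105],[575,120],[550,160],[558,212],[605,250],[650,240],[690,200]],float); t=np.c_[450+(t[:,0]-440)/8,170+t[:,1]/8]
T=ray(d,t,44)-fl; print('teeth r',np.hypot(T[:,0],T[:,1]).round(1),'ang',np.degrees(np.arctan2(T[:,1],T[:,0])).round(1),'mod45',(np.degrees(np.arctan2(T[:,1],T[:,0]))%45).round(1))
# decoys/other
print('pink',ray(d,[[232,327],[266,290],[280,328],[187,325]],90).round()[:,:2].tolist())
s=snap('scene'); print('scene check flange pix',pix(s,[fl[0],[*tip[0,:2],58]]).round(1))
b=s['frame'][285:345,100:210]; cv2.imwrite('pics/s1.png',cv2.resize(cv2.cvtColor(b,cv2.COLOR_RGB2BGR),None,fx=7,fy=7,interpolation=cv2.INTER_CUBIC))
E
```

```text
roof [[601.9 331.6]
 [624.3 133.3]
 [720.  145.5]
 [693.4 344.9]] mouth [613.1 232.5  97. ] yaw 6.4353116100518974 [np.float64(92.0), np.float64(200.0), np.float64(97.0), np.float64(201.0)]
rotor (array([625.04551649, 231.87195158]), np.float64(118.0), np.int64(4376))
flange [[ 626.24147034 -263.15039966   20.        ]] tip [[ 628.01201388 -265.38313613   58.        ]]
teeth r [22.9 24.1 25.  24.9 24.3 21.1 21.5] ang [   0.7   42.7   78.8  117.7  163.2 -159.4 -108.5] mod45 [ 0.7 42.7 33.8 27.7 28.2 20.6 26.5]
pink [[285.0, 329.0], [375.0, 249.0], [285.0, 214.0], [288.0, 438.0]]
scene check flange pix [[155.1 310.1]
 [150.7 301.5]]
```

View pics/s1.png

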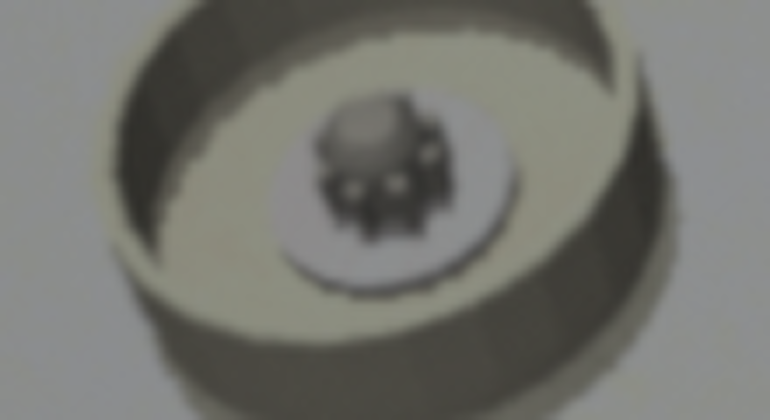

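The scene crop shows the flange centre at about (156,312) and the shaft nose at about (152,302). Both agree with the top-view fix to about 3 mm. The rotor is at (625,232), the bay yaw is 6.4° and the well is at (627,-264).

```bash
cat > go.py <<'E'
from h import *
def plan(p,yaw):  # yaw: heading of tool y (deg), tool z down; prints shift+turn for both half-turns
    o=status.get_obs(); A=R.from_rotvec(o['orientation'])
    print('t',o['t'],'pos',o['ee_pos'].round(1),'y heading',np.degrees(np.arctan2(*A.as_matrix()[[1,0],1])).round(1),'q6',o['qpos'][5].round(2),'F',o['ft_force'].round(1),'w',o['width'].round(1))
    for y in(yaw,yaw+180):
        c,s=np.cos(np.radians(y)),np.sin(np.radians(y))
        B=R.from_matrix(np.array([[s,c,0],[-c,s,0],[0,0,-1.]]))
        print(y,'shift',A.inv().apply(np.array(p)-o['ee_pos']).round(1),'turn',(A.inv()*B).as_rotvec().round(3))
E
python3 -c "
from go import *
plan([553.5,224,200],6.4)"
```

```text
Traceback (most recent call last):
  File "go.py", line 4, in plan
    print('t',o['t'],'pos',o['ee_pos'].round(1),'y heading',np.degrees(np.arctan2(*A.as_matrix()[[1,0],1])).round(1),'q6',o['qpos'][5].round(2),'F',o['ft_force'].round(1),'w',o['width'].round(1))
                                                                                                                                                                               ^^^^^^^^^^^^^^^^
AttributeError: 'float' object has no attribute 'round'
```

```bash
sed -i "s/o\['width'\].round(1)/round(o['width'],1)/" go.py
python3 -c "
from go import *
plan([553.5,224,200],6.4)"
```

```text
t 0.25 pos [ 166.5 -602.1  241.3] y heading -74.5 q6 -0.02 F [0.9 0.9 0.2] w 87.7Traceback (most recent call last):
  File "<string>", line 3, in <module>
    plan([553.5,224,200],6.4)
    ~~~~^^^^^^^^^^^^^^^^^^^^^
  File "go.py", line 7, in plan
    B=R.from_matrix(np.array([[s,c,0],[-c,s,0],[0,0,-1.]]))
  File "scipy/spatial/transform/_rotation.pyx", line 1143, in scipy.spatial.transform._rotation.Rotation.from_matrix
ValueError: Non-positive determinant (left-handed or null coordinate frame) in rotation matrix 0: [[ 0.11146893  0.99376792  0.        ]
 [-0.99376792  0.11146893  0.        ]
 [ 0.          0.         -1.        ]].
```

```bash
sed -i "s/\[s,c,0\],\[-c,s,0\]/[-s,c,0],[c,s,0]/" go.py
python3 -c "
from go import *
plan([553.5,224,200],6.4)"
```

```text
t 0.25 pos [ 166.5 -602.1  241.3] y heading -74.5 q6 -0.02 F [0.9 0.9 0.2] w 87.7
6.4 shift [ 593.1 -693.1   41.8] turn [-1.000e-03 -1.000e-03 -1.413e+00]
186.4 shift [ 593.1 -693.1   41.8] turn [-1.000e-03  1.000e-03  1.729e+00]
```

```bash
python3 -m inch '[[[593,-693,42,0,0,-1.413,36],[593,-693,42,0,0,-1.413,36],[593,-693,42,0,0,-1.413,36],[593,-693,42,0,0,-1.413,36],[593,-693,42,0,0,-1.413,36],[593,-693,42,0,0,-1.413,36],[593,-693,42,0,0,-1.413,36],[593,-693,42,0,0,-1.413,36],[593,-693,42,0,0,-1.413,36],[593,-693,42,0,0,-1.413,36],[593,-693,42,0,0,-1.413,36],[593,-693,42,0,0,-1.413,36],[593,-693,42,0,0,-1.413,36],[593,-693,42,0,0,-1.413,36],[593,-693,42,0,0,-1.413,36],[593,-693,42,0,0,-1.413,36],[593,-693,42,0,0,-1.413,36],[593,-693,42,0,0,-1.413,36],[593,-693,42,0,0,-1.413,36],[593,-693,42,0,0,-1.413,36]]]'
```

```text
t: 2.25
ee_pos: [553.6, 225.0, 199.2]
orientation: [-2.091, -2.345, 0.001]
ft_force: [-0.7, -0.8, -0.6]
width: 31.4
grasp_force: 0.0
```

```bash
python3 - <<'E'
from go import *
plan([553.5,224,100],6.4)
p=status.get_obs()['ee_pos']; tip=p-[0,0,19]; h=np.array([.994,.111,0])
out=[]
for n,(r,c) in(('scene',(170,270)),('top',(130,220))):
    d=snap(n); f=cv2.cvtColor(d['frame'],cv2.COLOR_RGB2BGR)[r:r+165,c:c+160]
    f=cv2.resize(f,(400,412),interpolation=cv2.INTER_CUBIC); f=cv2.convertScaleAbs(f,alpha=1.5)
    for P,col in((tip,(0,0,255)),(tip+15.7*h,(0,255,0)),(tip-15.7*h,(0,255,0)),([553.5,224,58],(255,0,255))):
        q=(pix(d,P)[0]-[c,r])*2.5; cv2.circle(f,tuple(int(x) for x in q),2,col,-1)
    for z in(0,58): 
        t=np.radians(np.arange(0,360,5)); 
        for q in (pix(d,np.c_[625+75*np.cos(t),232+75*np.sin(t),0*t+z])-[c,r])*2.5: cv2.circle(f,tuple(int(x) for x in q),1,(0,255,255),-1)
    out.append(f)
cv2.imwrite('pics/c2.png',np.hstack(out))
E
```

```text
t 2.25 pos [553.6 225.  199.2] y heading 6.6 q6 0.25 F [-0.7 -0.8 -0.6] w 31.4
6.4 shift [-1.  -0.2 99.2] turn [-0.     0.     0.003]
186.4 shift [-1.  -0.2 99.2] turn [-0.000e+00 -1.000e-03 -3.139e+00]
```

View pics/c2.png

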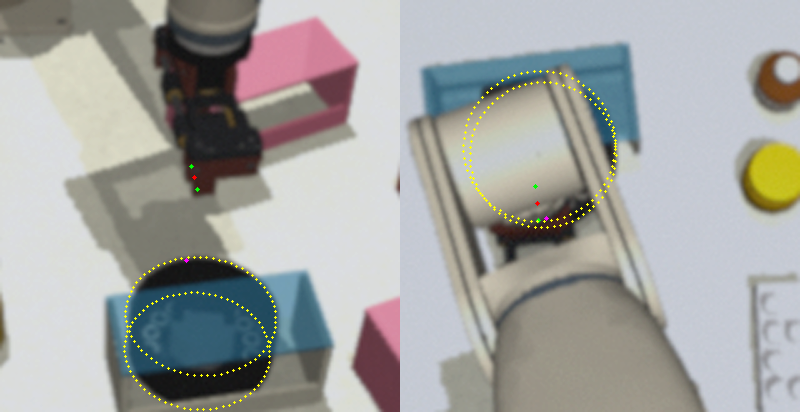

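The overlay fits: the predicted rim lies on the rotor in the scene view and the fingertips are above the front rim. I'll go down and grip.

```bash
python3 -m inch '[[[-1,0,50,0,0,0,36],[-1,0,90,0,0,0,36],[-1,0,110,0,0,0,36],[-1,0,125,0,0,0,36],[-1,0,140,0,0,0,36],[-1,0,150,0,0,0,36],[-1,0,150,0,0,0,36]]]'; python3 -m inch '[[[0,0,0,0,0,0,0],[0,0,0,0,0,0,0],[0,0,0,0,0,0,0],[0,0,0,0,0,0,0],[0,0,0,0,0,0,0],[0,0,0,0,0,0,0]]]'
```

```text
t: 3.05
ee_pos: [553.1, 222.1, 48.9]
orientation: [-2.094, -2.341, 0.002]
ft_force: [0.0, 0.4, -0.0]
width: 31.4
grasp_force: 0.0
t: 3.65
ee_pos: [553.0, 222.8, 50.3]
orientation: [-2.092, -2.343, 0.001]
ft_force: [-4.4, 1.0, 5.3]
width: 6.0
grasp_force: 29.8
```

```bash
python3 -m inch '[[[0,-4,0,0,0,0,0],[0,-12,0,0,0,0,0],[0,-22,0,0,0,0,0],[0,-32,0,0,0,0,0],[0,-42,0,0,0,0,0],[0,-52,0,0,0,0,0],[0,-62,0,0,0,0,0],[0,-72,0,0,0,0,0],[0,-82,0,0,0,0,0],[0,-92,0,0,0,0,0],[0,-102,0,0,0,0,0],[0,-110,0,0,0,0,0],[0,-116,0,0,0,0,0],[0,-120,0,0,0,0,0],[0,-122,0,0,0,0,0],[0,-122,0,0,0,0,0]]]'
```

```text
t: 5.25
ee_pos: [432.5, 209.2, 50.3]
orientation: [2.093, 2.342, 0.003]
ft_force: [3.6, 1.6, 6.9]
width: 5.7
grasp_force: 29.7
```

```bash
python3 -m inch '[[[0,0,0,0,0,0,36],[0,0,0,0,0,0,36],[0,0,0,0,0,0,36],[0,0,0,0,0,0,36],[0,0,0,0,0,0,36],[0,0,-15,0,0,0,36],[0,0,-50,0,0,0,36],[0,0,-100,0,0,0,36],[0,0,-150,0,0,0,36],[-50,0,-170,0,0,0,60],[-100,0,-170,0,0,0,60],[-150,0,-170,0,0,0,60],[-200,0,-170,0,0,0,60],[-250,0,-170,0,0,0,60],[-280,0,-170,0,0,0,60],[-280,0,-170,0,0,0,60]]]'
python3 - <<'E'
from m import *
d=snap('top'); s=snap('scene')
g=cv2.cvtColor(d['frame'],cv2.COLOR_RGB2GRAY)
u,v=pix(d,[504,217,30])[0].astype(int); print(u,v)
roi=np.zeros((480,640),bool); roi[v-42:v+42,u-42:u+42]=1
fill=cv2.morphologyEx((g<75).astype(np.uint8),cv2.MORPH_CLOSE,np.ones((21,21)))
print(fitsil(d,fill,[504,217],[(75,0),(75,58)],roi))
f=cv2.cvtColor(d['frame'],cv2.COLOR_RGB2BGR)[v-45:v+45,u-45:u+45]
A=cv2.resize(f,(400,400),interpolation=cv2.INTER_CUBIC)
u,v=pix(s,[504,217,40])[0].astype(int); print(u,v)
f=cv2.cvtColor(s['frame'],cv2.COLOR_RGB2BGR)[v-45:v+45,u-45:u+45]
B=cv2.resize(f,(400,400),interpolation=cv2.INTER_CUBIC)
cv2.imwrite('pics/c3.png',cv2.convertScaleAbs(np.hstack([A,B]),alpha=2.2))
E
```

```text
t: 6.85
ee_pos: [463.9, -72.6, 219.7]
orientation: [2.098, 2.337, -0.0]
ft_force: [-0.3, 0.3, 0.0]
width: 52.7
grasp_force: 0.0
281 238
(array([504.62388221, 217.72376779]), np.float64(525.0), np.int64(11468))
340 264
```

View pics/c3.png

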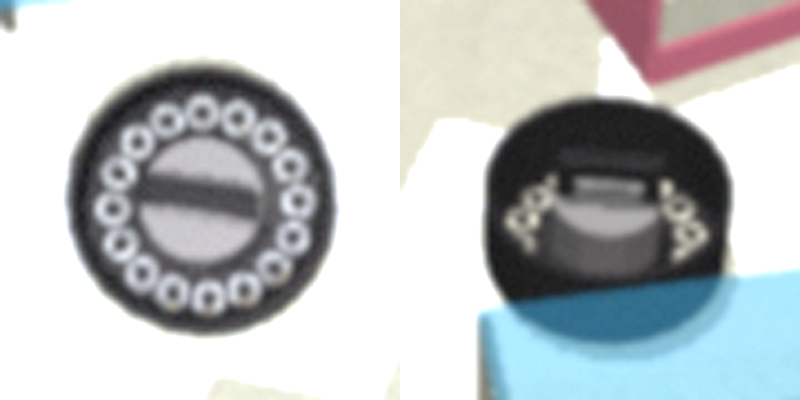

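The left crop shows the rotor flat on the bench, clear of the roof. The handle bar runs from about (140,187) to (262,207) in crop pixels. Next I need the bar yaw and the shaft tooth phase.

```bash
python3 - <<'E'
from go import *
d=snap('top')
e=ray(d,np.array([[140,187],[262,207]])*90/400+[236,193],82); v=e[0]-e[1]
print('hand',e.mean(0),np.linalg.norm(v),np.degrees(np.arctan2(v[1],v[0])))
g=cv2.cvtColor(d['frame'],cv2.COLOR_RGB2GRAY).astype(np.float32)
# PCA of dark pixels within 27mm of handle centre at z=82
vv,uu=np.mgrid[225:260,262:300]; P=ray(d,np.c_[uu.ravel(),vv.ravel()],82)[:,:2]; G=g[225:260,262:300].ravel()
c=np.array([504.6,217.7])
for thr in(45,55,65):
  cc=c
  for _ in range(5):
    k=(np.linalg.norm(P-cc,axis=1)<27)&(G<thr); Q=P[k]; w,V=np.linalg.eigh(np.cov(Q.T)); n=V[:,0]; cc=cc+n*((Q.mean(0)-cc)@n)
  a=V[:,1]; print(thr,k.sum(),Q.mean(0).round(1),w.round(),'bar heading',np.degrees(np.arctan2(a[1],a[0]))%180)
# teeth phase: dark teeth vs bright gaps/flange; correlate g at r 20..24,z=44
for cx,cy in((627,-264),(629,-266),(625,-262)):
  best=[]
  for ph in range(0,45,3):
    t=np.radians(ph+45*np.arange(8)); s=0
    pts=np.array([[cx+r*np.cos(x),cy+r*np.sin(x),44] for x in t for r in(20,22,24)])
    q=pix(d,pts).astype(np.float32); s=cv2.remap(g,q[:,0],q[:,1],cv2.INTER_CUBIC).mean() if 0 else cv2.remap(g,q[:,0:1],q[:,1:2],cv2.INTER_CUBIC).mean()
    best.append(round(float(s)))
  print(cx,cy,best)
u,v=475,192
A=cv2.resize(cv2.cvtColor(d['frame'],cv2.COLOR_RGB2BGR)[v-18:v+18,u-18:u+18],(400,400),interpolation=cv2.INTER_CUBIC)
s=snap('scene'); u,v=153,306
B=cv2.resize(cv2.cvtColor(s['frame'],cv2.COLOR_RGB2BGR)[v-18:v+18,u-18:u+18],(400,400),interpolation=cv2.INTER_CUBIC)
cv2.imwrite('pics/c4.png',cv2.convertScaleAbs(np.hstack([A,B]),alpha=1.2))
E
```

```text
hand [502.38060756 214.9932795   82.        ] 67.27433588625993 81.46154951331287
45 115 [504.7 217.8] [ 14. 244.] bar heading 82.5526350458002
55 139 [504.5 217.6] [ 19. 250.] bar heading 81.68754387033779
65 163 [504.8 217.6] [ 27. 239.] bar heading 82.59596320768394
627 -264 [102, 99, 96, 95, 95, 96, 99, 102, 106, 110, 113, 113, 112, 109, 105]
629 -266 [107, 101, 96, 93, 93, 95, 99, 104, 110, 116, 119, 121, 121, 118, 114]
625 -262 [102, 104, 105, 105, 104, 103, 102, 102, 100, 99, 98, 97, 97, 98, 100]
```

View pics/c4.png

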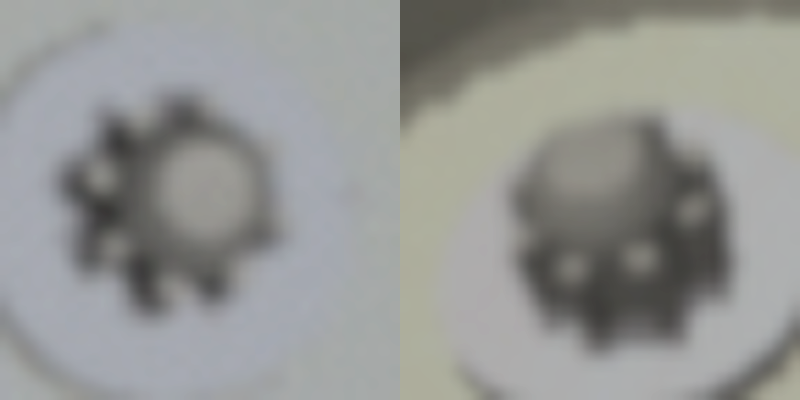

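The crop shows the splined shaft with the teeth darker than the flange, nose at crop (205,190) in the top view and (590,150) in the scene view. I'll fit centre and phase with a silhouette model in both views.

```bash
cat > shaft.py <<'E'
from h import *
from scipy.optimize import minimize
S=8
def model(d,x,y,ph,u0,v0,N=36):
    m=np.zeros((N*S,N*S),np.uint8)
    def poly(P,val):
        q=(pix(d,P)-[u0,v0]+.5)*S; cv2.fillConvexPoly(m,np.round(cv2.convexHull(q.astype(np.float32))*16).astype(np.int32),val,cv2.LINE_8,4)
    a=np.radians(np.arange(0,360,10))
    ring=lambda r,z:np.c_[x+r*np.cos(a),y+r*np.sin(a),0*a+z]
    poly(np.vstack([ring(18,20),ring(18,44)]),1)
    for k in range(8):
        t=np.radians(ph+45*k); e=np.array([np.cos(t),np.sin(t)]); n=np.array([-e[1],e[0]])
        c=[np.r_[[x,y]+e*r+n*w,z] for r in(15,24) for w in(-3,3) for z in(20,44)]
        poly(np.array(c),1)
    ign=np.zeros_like(m); sv=m.copy(); m[:]=0; poly(np.vstack([ring(18,44),ring(11,58)]),1); ign=m.copy(); m[:]=sv
    f=lambda z:cv2.GaussianBlur(cv2.resize(z.astype(np.float32),(N,N),interpolation=cv2.INTER_AREA),(0,0),.7)
    return f(m),f(ign)
obs=[]
for n,u,v in(('top',475,192),('scene',153,306)):
    d=snap(n); g=cv2.cvtColor(d['frame'],cv2.COLOR_RGB2GRAY).astype(np.float32)[v-18:v+18,u-18:u+18]; obs.append((d,u-18,v-18,g))
def cost(p,which):
    s=0
    for i in which:
        d,u,v,g=obs[i]; m,ig=model(d,*p,u,v); W=np.ones_like(g); yy,xx=np.mgrid[:36,:36]
        q=pix(d,[p[0],p[1],32])[0]-[u,v]; W=((np.hypot(xx-q[0],yy-q[1])<14)&(ig<.2)).ravel()
        A=np.c_[np.ones(W.sum()),m.ravel()[W]]; r=np.linalg.lstsq(A,g.ravel()[W],rcond=None); s+=1-np.corrcoef(A[:,1],g.ravel()[W])[0,1]**2
    return s
for which in((0,),(1,),(0,1)):
    R_=[]
    for ph in range(0,45,5):
        r=minimize(cost,[627,-264,ph],args=(which,),method='Nelder-Mead',options=dict(initial_simplex=[[625,-266,ph],[631,-264,ph],[627,-261,ph],[626,-264,ph+5]],maxiter=80))
        R_.append((round(r.fun,3),*r.x.round(1)))
    R_.sort(); print(which,R_[:4])
E
python3 shaft.py
```

```text
(0,) [(np.float64(0.119), np.float64(628.2), np.float64(-261.5), np.float64(-11.8)), (np.float64(0.119), np.float64(628.2), np.float64(-261.5), np.float64(33.1)), (np.float64(0.119), np.float64(628.2), np.float64(-261.5), np.float64(33.2)), (np.float64(0.119), np.float64(628.2), np.float64(-261.4), np.float64(33.1))]
(1,) [(np.float64(0.049), np.float64(631.1), np.float64(-261.1), np.float64(32.6)), (np.float64(0.049), np.float64(631.3), np.float64(-261.2), np.float64(33.3)), (np.float64(0.049), np.float64(631.3), np.float64(-261.1), np.float64(-11.5)), (np.float64(0.049), np.float64(631.3), np.float64(-261.1), np.float64(33.0))]
(0, 1) [(np.float64(0.229), np.float64(629.0), np.float64(-261.7), np.float64(-11.9)), (np.float64(0.231), np.float64(629.2), np.float64(-261.4), np.float64(32.9)), (np.float64(0.231), np.float64(629.3), np.float64(-261.4), np.float64(-12.1)), (np.float64(0.231), np.float64(629.3), np.float64(-261.4), np.float64(33.0))]
```

```bash
python3 -c "
from go import *
plan([504.6,217.7,180],-7.7)"
```

```text
t 7.15 pos [463.4 -68.2 219.6] y heading 6.5 q6 -0.29 F [ 0.2  0.5 -0.8] w 52.5
-7.7 shift [279.3  73.4  39.6] turn [-0.    -0.     0.248]
172.3 shift [279.3  73.4  39.6] turn [ 0.000e+00 -1.000e-03 -2.894e+00]
```

```bash
python3 -m inch '[[[50,13,10,0,0,0.06,45],[100,26,20,0,0,0.12,45],[150,39,30,0,0,0.2,45],[200,52,40,0,0,0.248,45],[250,65,40,0,0,0.248,45],[279,73,40,0,0,0.248,45],[279,73,40,0,0,0.248,45],[279,73,40,0,0,0.248,45]]]'; python3 -c "
from go import *
plan([504.6,217.7,76],-7.7)"
```

```text
t: 7.95
ee_pos: [504.0, 217.8, 179.3]
orientation: [-2.363, -2.07, 0.001]
ft_force: [-0.4, -0.9, 0.8]
width: 39.3
grasp_force: 0.0
t 7.95 pos [504.  217.8 179.3] y heading -7.6 q6 0.52 F [-0.4 -0.9  0.8] w 39.3
-7.7 shift [1.000e-01 7.000e-01 1.033e+02] turn [-0.001  0.001  0.002]
172.3 shift [1.000e-01 7.000e-01 1.033e+02] turn [-1.000e-03 -1.000e-03 -3.139e+00]
```

```bash
python3 -m inch '[[[0,0.7,40,0,0,0,45],[0,0.7,65,0,0,0,45],[0,0.7,80,0,0,0,45],[0,0.7,92,0,0,0,45],[0,0.7,103,0,0,0,45],[0,0.7,103,0,0,0,45],[0,0.7,103,0,0,0,0],[0,0.7,103,0,0,0,0],[0,0.7,103,0,0,0,0],[0,0.7,103,0,0,0,0],[0,0.7,103,0,0,0,0],[0,0.7,103,0,0,0,0],[0,0.7,103,0,0,0,0]]]'
```

```text
t: 9.25
ee_pos: [505.2, 216.2, 77.2]
orientation: [-2.367, -2.065, 0.001]
ft_force: [-3.5, 0.1, 5.9]
width: 13.7
grasp_force: 30.0
```

```bash
python3 -m inch '[[[0,0,-4,0,0,0,0],[0,0,-12,0,0,0,0],[0,0,-30,0,0,0,0],[0,0,-55,0,0,0,0],[0,0,-80,0,0,0,0],[0,0,-105,0,0,0,0],[0,0,-130,0,0,0,0],[0,0,-150,0,0,0,0],[0,0,-160,0,0,0,0],[0,0,-165,0,0,0,0],[0,0,-165,0,0,0,0],[0,0,-165,0,0,0,0]]]'; python3 -c "
from go import *
plan([628.8,-261.4,240],-12)"
```

```text
t: 10.45
ee_pos: [505.0, 215.8, 240.7]
orientation: [-2.367, -2.065, 0.003]
ft_force: [0.3, 0.5, -6.0]
width: 14.1
grasp_force: 30.0
t 10.45 pos [505.  215.8 240.7] y heading -7.8 q6 0.52 F [ 0.3  0.5 -6. ] w 14.1
-12 shift [-456.   187.3    0.8] turn [-0.002  0.001  0.073]
168 shift [-456.   187.3    0.8] turn [-1.000e-03 -2.000e-03 -3.068e+00]
```

```bash
python3 -m inch '[[[-12,5,0,0,0,0,0],[-36,15,0,0,0,0.01,0],[-68,28,0,0,0,0.02,0],[-103,42,0,0,0,0.03,0],[-138,57,0,0,0,0.04,0],[-173,71,0,0,0,0.05,0],[-208,85,0,0,0,0.06,0],[-243,100,0,0,0,0.073,0],[-278,114,0,0,0,0.073,0],[-313,129,0,0,0,0.073,0],[-348,143,0,0,0,0.073,0],[-383,157,0,0,0,0.073,0],[-415,170,0,0,0,0.073,0],[-438,180,0,0,0,0.073,0],[-451,185,0,0,0,0.073,0],[-456,187,0,0,0,0.073,0],[-456,187,0,0,0,0.073,0],[-456,187,0,0,0,0.073,0]]]'
python3 - <<'E'
from m import *
from go import plan
plan([628.8,-261.4,240],-12)
d=snap('scene'); c=[628.8,-261.4]; z=status.get_obs()['ee_pos'][2]-75
g=cv2.cvtColor(d['frame'],cv2.COLOR_RGB2BGR)
u,v=pix(d,[*c,z+20])[0].astype(int); f=g[v-75:v+75,u-75:u+75].copy()
f=cv2.resize(f,(600,600),interpolation=cv2.INTER_CUBIC)
for zz in(z,z+58):
    for q in(pix(d,circ(c,75,zz))-[u-75,v-75])*4: cv2.circle(f,tuple(int(x) for x in q),1,(0,255,255),-1)
cv2.imwrite('pics/c5.png',f)
E
```

```text
t: 12.25
ee_pos: [628.7, -260.0, 241.3]
orientation: [-2.439, -1.978, 0.0]
ft_force: [0.7, 0.1, -4.8]
width: 14.0
grasp_force: 30.0
t 12.25 pos [ 628.7 -260.   241.3] y heading -11.9 q6 -0.2 F [ 0.7  0.1 -4.8] w 14.0
-12 shift [-1.3  0.4  1.3] turn [-0.001 -0.001  0.001]
168 shift [-1.3  0.4  1.3] turn [ 1.000e-03 -2.000e-03 -3.141e+00]
```

View pics/c5.png

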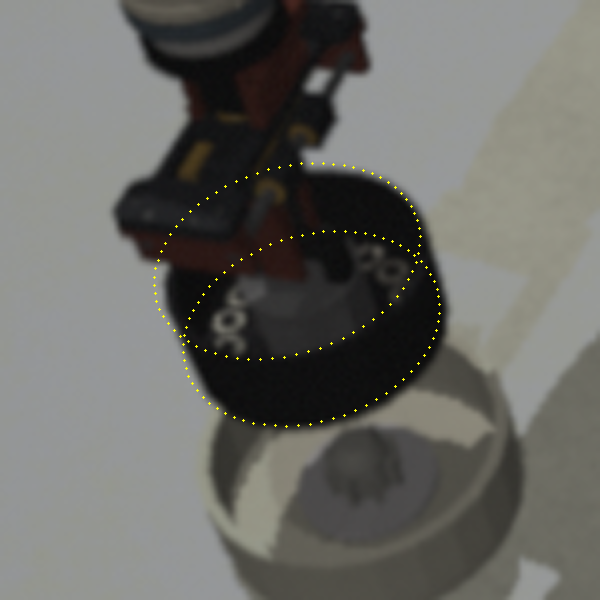

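The rotor hangs level over the well and sits about 3 mm to the right (+y) of the drawn circle. The TCP was about 1.6 mm off the bar centre and 1.4 mm short of target, which accounts for it. Next I'll quantify it.

```bash
python3 - <<'E'
from m import *
d=snap('scene'); o=status.get_obs(); z=o['ee_pos'][2]-76.2
g=cv2.cvtColor(d['frame'],cv2.COLOR_RGB2GRAY)
u,v=pix(d,[628.8,-261.4,z+20])[0].astype(int); print(u,v,z)
# crop origin (u-75,v-75), 4x. ROI: lower/right part away from gripper & well
roi=np.zeros((480,640),bool); roi[v-75+78:v-75+109,u-75+36:u-75+116]=1; roi[v-75+50:v-75+80,u-75+90:u-75+116]=1
fill=cv2.morphologyEx((g<32).astype(np.uint8),cv2.MORPH_CLOSE,np.ones((15,15)))
for zz in(z-1,z,z+1): print(o['ee_pos'],fitsil(d,fill,[629,-258],[(75,zz),(75,zz+58)],roi))
E
```

```text
139 267 165.50017945021938
[ 628.95355246 -259.84391207  241.70017945] (array([ 625.83415222, -259.03532791]), np.float64(1087.0), np.int64(7148))
[ 628.95355246 -259.84391207  241.70017945] (array([ 626.676157  , -258.72644186]), np.float64(1094.0), np.int64(7148))
[ 628.95355246 -259.84391207  241.70017945] (array([ 627.36663592, -258.404477  ]), np.float64(1102.0), np.int64(7148))
```

```bash
python3 -m inch '[[[-3,0.4,10,0,0,0,0],[-3,0.4,30,0,0,0,0],[-3,0.4,55,0,0,0,0],[-3,0.4,78,0,0,0,0],[-3,0.4,92,0,0,0,0],[-3,0.4,100,0,0,0,0],[-3,0.4,103,0,0,0,0],[-3,0.4,106,0,0,0,0],[-3,0.4,109,0,0,0,0],[-3,0.4,112,0,0,0,0],[-3,0.4,115,0,0,0,0],[-3,0.4,117,0,0,0,0],[-3,0.4,117,0,0,0,0]]]'; python3 -c "
from go import *
plan([628.6,-263,96],-12); print(status.get_obs()['moment'])"
```

```text
t: 13.65
ee_pos: [628.7, -264.1, 124.4]
orientation: [-2.441, -1.977, 0.0]
ft_force: [-0.4, -0.5, -5.0]
width: 13.8
grasp_force: 30.0
t 13.65 pos [ 628.7 -264.1  124.4] y heading -12.0 q6 -0.21 F [-0.4 -0.5 -5. ] w 13.8
-12 shift [ 1.  -0.3 28.4] turn [-0. -0.  0.]
168 shift [ 1.  -0.3 28.4] turn [ 0.000e+00 -1.000e-03 -3.141e+00]
[-0.01390985 -0.01574497  0.01947548]
```

```bash
python3 -m inch '[[[0,0,2,0,0,0,0],[0,0,4,0,0,0,0],[0,0,6,0,0,0,0],[0,0,8,0,0,0,0],[0,0,8,0,0,0,0]]]'; python3 -c "
from go import *
plan([628.6,-263,96],-12); print(status.get_obs()['moment'])"
```

```text
t: 14.15
ee_pos: [629.7, -264.4, 120.1]
orientation: [2.44, 1.976, 0.002]
ft_force: [-6.2, 2.7, 17.0]
width: 13.7
grasp_force: 30.0
t 14.15 pos [ 629.7 -264.4  120.1] y heading -12.0 q6 -0.21 F [-6.2  2.7 17. ] w 13.7
-12 shift [ 1.2 -1.4 24.1] turn [0.002 0.    0.   ]
168 shift [ 1.2 -1.4 24.1] turn [-1.000e-03  3.000e-03 -3.141e+00]
[0.54615202 1.21927678 0.00463504]
```

```bash
python3 -m inch '[[[0.5,-0.5,-1,0,0,0.04,0],[0.5,-0.5,-1,0,0,0.08,0],[0.5,-0.5,-1,0,0,0.12,0],[0.5,-0.5,-1,0,0,0.12,0]]]'; python3 -m inch '[[[0,0,0,0,0,-0.06,0],[0,0,0,0,0,-0.12,0],[0,0,0,0,0,-0.12,0]]]';  python3 -m inch '[[[0,0,0,0,0,-0.06,0],[0,0,0,0,0,-0.12,0],[0,0,0,0,0,-0.12,0]]]'; python3 -c "
from go import *
plan([628.6,-263,96],-12); print(status.get_obs()['moment'])"
```

```text
t: 14.55
ee_pos: [630.1, -264.6, 120.1]
orientation: [2.553, 1.824, 0.003]
ft_force: [-0.6, -0.9, 5.7]
width: 13.8
grasp_force: 30.0
t: 14.85
ee_pos: [629.8, -264.2, 120.2]
orientation: [2.437, 1.977, 0.003]
ft_force: [-1.9, 0.3, 7.9]
width: 14.1
grasp_force: 30.0
t: 15.15
ee_pos: [629.8, -264.0, 120.1]
orientation: [2.314, 2.12, 0.002]
ft_force: [-2.2, 0.9, 7.7]
width: 14.0
grasp_force: 30.0
t 15.15 pos [ 629.8 -264.   120.1] y heading -5.0 q6 -0.33 F [-2.2  0.9  7.7] w 14.0
-12 shift [ 1.  -1.4 24.1] turn [0.003 0.001 0.122]
168 shift [ 1.  -1.4 24.1] turn [-1.00e-03  5.00e-03 -3.02e+00]
[ 0.19629136  0.36451187 -0.05142148]
```

```bash
python3 -m inch '[[[0,0,0,0,0,-0.06,0],[0,0,0,0,0,-0.12,0],[0,0,0,0,0,-0.12,0]]]'; python3 -m inch '[[[0,0,0,0,0,-0.06,0],[0,0,0,0,0,-0.12,0],[0,0,0,0,0,-0.12,0]]]';  python3 -m inch '[[[0,0,0,0,0,-0.06,0],[0,0,0,0,0,-0.12,0],[0,0,0,0,0,-0.12,0]]]'; python3 -c "
from go import *
plan([628.6,-263,96],-12); print(status.get_obs()['moment'])"
```

```text
t: 15.45
ee_pos: [629.7, -263.8, 119.8]
orientation: [2.183, 2.255, 0.002]
ft_force: [-1.3, 1.3, 7.0]
width: 13.8
grasp_force: 30.0
t: 15.75
ee_pos: [628.7, -263.6, 118.0]
orientation: [2.046, 2.383, 0.0]
ft_force: [0.3, -0.1, -5.4]
width: 13.4
grasp_force: 30.0
t: 16.05
ee_pos: [628.3, -264.0, 117.4]
orientation: [1.902, 2.5, -0.001]
ft_force: [-0.7, -1.2, -4.7]
width: 13.4
grasp_force: 30.0
t 16.05 pos [ 628.3 -264.   117.4] y heading 15.5 q6 -0.68 F [-0.7 -1.2 -4.7] w 13.4
-12 shift [ 0.9  0.5 21.4] turn [-0.     0.001  0.48 ]
168 shift [ 0.9  0.5 21.4] turn [-1.000e-03 -0.000e+00 -2.662e+00]
[-0.64883683  0.02557219 -0.05649803]
```

Meshed: the load is back to hanging weight and z has dropped. I'll lower it.

```bash
python3 -m inch '[[[0,0,2,0,0,0.03,0],[0,0,4,0,0,0.04,0],[0,0,6,0,0,0.04,0],[0,0,8,0,0,0.04,0],[0,0,8,0,0,0.04,0]]]'; python3 -c "
from go import *
plan([628.6,-263,96],-12); print(status.get_obs()['moment'])"
```

```text
t: 16.55
ee_pos: [628.5, -263.6, 109.3]
orientation: [-1.951, -2.462, 0.0]
ft_force: [0.7, -2.0, -5.8]
width: 13.5
grasp_force: 30.0
t 16.55 pos [ 628.5 -263.6  109.3] y heading 13.2 q6 -0.65 F [ 0.7 -2.  -5.8] w 13.5
-12 shift [ 0.5  0.3 13.3] turn [-0.    0.    0.44]
168 shift [ 0.5  0.3 13.3] turn [-0.    -0.    -2.701]
[-0.48731333 -0.15267475 -0.02393905]
```

```bash
python3 -m inch '[[[0,0,3,0,0,0,0],[0,0,6,0,0,0,0],[0,0,9,0,0,0,0],[0,0,11,0,0,0,0],[0,0,12.5,0,0,0,0],[0,0,14,0,0,0,0],[0,0,15.5,0,0,0,0],[0,0,16,0,0,0,0],[0,0,16,0,0,0,0]]]'; python3 -c "
from go import *
plan([628.6,-263,96],-12); print(status.get_obs()['moment'])"
```

```text
t: 17.45
ee_pos: [628.4, -264.1, 97.1]
orientation: [1.951, 2.462, -0.001]
ft_force: [-10.4, -1.2, 21.7]
width: 13.3
grasp_force: 30.0
t 17.45 pos [ 628.4 -264.1   97.1] y heading 13.2 q6 -0.65 F [-10.4  -1.2  21.7] w 13.3
-12 shift [1.  0.5 1.1] turn [0.    0.001 0.44 ]
168 shift [1.  0.5 1.1] turn [-1.000e-03  0.000e+00 -2.701e+00]
[-0.11148498  1.74887917 -0.00269172]
```

```bash
python3 -m inch '[[[0,0,2,0,0,0,0],[0,0,2,0,0,0,0],[0,0,-3,0,0,0,0],[0,0,-3,0,0,0,20],[0,0,-3,0,0,0,40],[0,0,-3,0,0,0,40],[0,0,-3,0,0,0,40],[0,0,-3,0,0,0,40],[0,0,-20,0,0,0,40],[0,0,-50,0,0,0,40],[0,0,-100,0,0,0,40],[0,0,-150,0,0,0,40],[200,0,-150,0,0,0,40],[200,0,-150,0,0,0,40],[200,0,-150,0,0,0,40],[200,0,-150,0,0,0,40],[200,0,-150,0,0,0,40],[200,0,-150,0,0,0,40]]]'
python3 - <<'E'
from m import *
d=snap('scene'); t=snap('top'); c=[628.8,-262]
out=[]
for e in(d,t):
    g=cv2.convertScaleAbs(cv2.cvtColor(e['frame'],cv2.COLOR_RGB2BGR),alpha=1.8)
    u,v=pix(e,[*c,40])[0].astype(int); f=cv2.resize(g[v-55:v+55,u-55:u+55],(400,400),interpolation=cv2.INTER_CUBIC)
    for zz in(20,78):
        for q in(pix(e,circ(c,75,zz))-[u-55,v-55])*400/110: cv2.circle(f,tuple(int(x) for x in q),1,(0,255,255),-1)
    out.append(f)
cv2.imwrite('pics/c6.png',np.hstack(out))
E
```

```text
t: 19.25
ee_pos: [583.0, -67.8, 245.1]
orientation: [1.947, 2.464, 0.001]
ft_force: [-1.1, 0.2, 0.2]
width: 35.1
grasp_force: 0.0
```

View pics/c6.png

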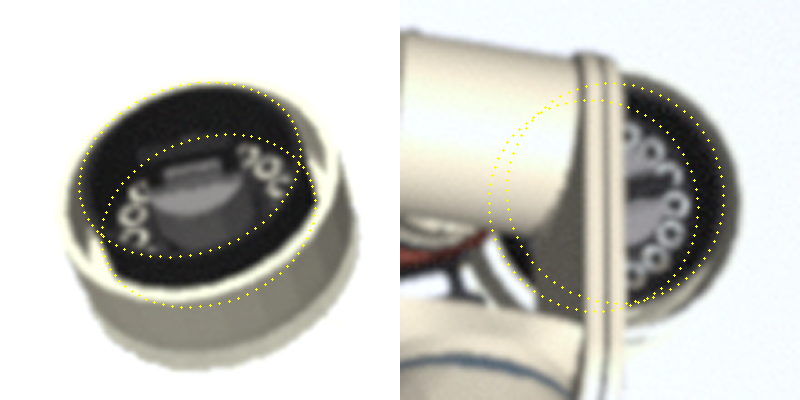

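The rotor sits level in the well with its rim at the home height, within the camera error. The gripper is clear and the bystanders were never touched.

```bash
python3 -c "
from workcell import ctrl
print(ctrl.close_job())"
```

```text
the job is handed in; nothing more can be done
None
```

I drew the rotor out of the bay by its rim, set it down and released it on the bench clear of the roof, then meshed it on the drive shaft by its handle, pushed it home and let go; the job was handed in after about 19 s of the 54 s, and no verdict came back.

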